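Clip a reagent bottle into its transport carrier

TASK

Two amber bottles with dark caps stand loose to the left of the grey bottle carrier (not those along the back of the counter): put the smaller one upright and fully down into the carrier's round socket and let go of it. Then take the white bridge-shaped clip cover by the rib on its top, set it over the bottle with one leg down each side of the socket block, and press it straight down until it snaps past the spring rollers and its legs stand on the base plate. Leave the larger bottle undisturbed, and finish while still pressing the cover down on its seat, with roughly 10 N: do not let up or let go at the end.

Things in the scene. Friction and masses are not known exactly. Their poses are not given: they have to be found in the camera images.
- small_bottle: small amber dropper bottle with dark cap, 33 mm diameter, 78 mm tall, 45 g: cylindrical body of 32 mm diameter up to 67 mm, above it the cap of 20 mm diameter; stands loose on the counter to the left of the carrier. Origin at the centre of its underside, z up
- large_bottle: larger amber bottle of the same kind, 53 to 58 mm wide and 120 mm tall, stands near the small one (the two may have changed places); a bystander to be left alone. Origin at the centre of its underside, z up
- carrier: bottle carrier fixed to the counter: aluminium base plate 80 (x) x 150 (y) x 8 mm; on its middle a grey block 50 (x) x 46 (y) mm, top 50 mm above the counter, with a round upright socket 36 mm wide and 42 mm deep. A sprung roller on the +y and on the -y side of the block; their mounts reach y = +-66 mm and 34 mm up. Origin: centre of the plate's underside, z up; turned up to 0.35 rad
- socket_floor (a point): centre of the socket's floor, 8 mm above the carrier's origin: the bottle's underside stands here. The cover fits with its y along the carrier's y (play 1.5 mm in y, 3 mm in x); home, its origin is here too. Beads meet the rollers 15 mm above home; the push rises to 7 to 13 N, drops suddenly about 8 mm above home (the rollers even pull it on), then the legs stop hard on the plate
- cover: white bridge-shaped clip cover, loose, 60 g, standing on its two legs right of the carrier; 46 (x) x 66 (y) x 111 mm. Legs 40 mm wide in x, 4 mm thick, inner faces at y = +-25 mm, each ending in an outward round bead, 8 mm diameter, along x, at y = +-29 mm. Top plate 82 to 87 mm up, grip rib above it. Origin midway between the legs at the underside, z up; half a turn is the same
- roller_left (a point): rest position of the centre of the sprung roller on the carrier's +y side: 10 mm diameter, 24 mm long along the carrier's x, 20.5 mm above the counter; gives way outward up to 6 mm. Between it and the block is a 7.5 mm slot for a cover leg; two guide cheeks 46 mm apart, up to 40 mm above the counter, bound the slot in x
- roller_right (a point): rest position of the centre of the sprung roller on the carrier's -y side: 10 mm diameter, 24 mm long along the carrier's x, 20.5 mm above the counter; gives way outward up to 6 mm. Between it and the block is a 7.5 mm slot for a cover leg; two guide cheeks 46 mm apart, up to 40 mm above the counter, bound the slot in x
- rib_centre (a point): centre of the cover's grip rib, 99 mm above the cover's origin: the rib is 14 mm thick along the cover's x, 44 mm long along its y, 87 to 111 mm above the underside
- base_plate: the carrier's aluminium base plate, 80 x 150 x 8 mm, on which the cover's legs stand when home; same origin and axes as the carrier
Mind the look-alikes: they are no part of the job. What is shaped like the cover but yellow is not meant.

How it is judged:
By the outcome, as a careful person would: the job done as asked, in the order asked, and still so for the second after the job is handed in, while the arm keeps its last pose, push and grip.
It also fails if it takes over 58 s, if anything falls off the work surface, if the arm or the gripper's body presses on something with over 40 N, if the wrist force passes 120 N, or if a joint passes its speed limit or range.

ROBOT

A 7-joint arm with a two-finger parallel gripper is mounted at the origin on a cart in front of the work surface, level with it; the furniture and walls round the work are solid. World frame = base frame: x ahead of the robot, y to its left, z up, the work surface at z = 0. Lengths are in m, angles in rad, forces in N, time in s.
With the tool pointing down it reaches from about 0.4 to 0.875 m from the base axis. Payload 4.4 kg.
Tool frame: the origin (TCP) lies midway between the tips of the shut fingers; the grasp point (between the pads) lies 19 mm behind it; y points along the fingers, z is the direction in which the jaws open and shut, and the axes are right-handed (so a half turn about y gives the same grasp; the last joint's range is limited). The gripper opens to 85 mm and grips with 20 to 120 N. Pads are 22 mm wide; open, the fingers measure 114 mm over their backs; the gripper's body (76 mm by 85 mm) begins 54 mm behind the grasp point. The pads swing forward as they close: fully open they stand 13 mm farther back than shut.
Start: joints at [1.092, 0.628, 0.038, 1.517, -0.027, 0.996, -0.02], TCP at [0.261, -0.595, 0.231] pointing down, gripper open.
Joint ranges: [-3.06, 3.06], [-0.37, 2.12], [-1.25, 1.32], [0.18, 2.47], [-1.1, 4.24], [0.23, 1.98], [-2.94, 2.94]. Speed limits (rad/s): [2.57, 2.57, 3.14, 3.14, 3.14, 3.14, 3.14].

INTERFACE

Orientations are given as a unit quaternion [x, y, z, w].
In Python, from rig import state, capture, camera_model, close_job gives the robot as it stands.
- The arm moves only by the tool servo_tool, never from a script. Its arguments are lists of equal length, an entry for each row: "hand": the closure in counts, from 0 (fully open) to 255 (shut); "travel": the shift along the tool's x, y, z in mm, a list of three; "rot": the turn, a rotation vector about the tool's x, y, z in rad, a list of three. In form: {"hand": [hand, ...], "travel": [[dx, dy, dz], ...], "rot": [[wx, wy, wz], ...]}. A call has 1 to 8 rows; each row is the pose to reach, as a shift and turn from the pose measured when the call began, along the tool's axes at that moment; what a row does not reach only later rows make up. A row lasts 1/8 s, in which the tool goes at most 62.5 mm and 10.7 degrees, less where a joint would pass 70% of its speed; a pose out of reach is approached as far as the arm can. A call with a gripper value outside its range is refused whole. The fingers move at their own pace and stop on an object; "newtons" is the grip in N (left out, the last holds). Time passes only in rows, so rows that repeat a pose let the fingers close. It gives the time, the measured TCP pose, the force and the opening at its end, in the units of the state.
- state(): the state, without advancing time (a new reading comes with each control period).
- capture(name): name is "side" or "top"; returns the picture (420x560x3 uint8, blue, green, red); there is no depth.
- camera_model(name): a dict with "fovy" (degrees; the focal length in pixels is half the picture's height over the tangent of half this angle, whatever the lens; pixels are square), "cx", "cy" (the principal point, pixels), "k1" (the pictures are not rectified: a ray, as slopes to the right and down, at radius r is drawn at 1 + k1 r^2 times it, then the intrinsics apply), "xyz" and "attitude" of the camera in the world. Camera axes: x right, y down, z forward; pixel columns grow to the right and rows downward; lengths in m; the calibration is good to about 2 mm. A picture is of the moment at which its call begins. camera_model takes no time and is no camera call.
- close_job(): hands the job in, once; it reports no verdict.
The state is a dict: "time": time; "q": joint angles; "joint_velocities": joint speeds; "joint_torque": joint torques, N m; "tcp_pos": TCP position; "tool_rot": TCP orientation; "contact_force": force on the tool from outside, world axes, zero at the start; "ft_torque": the same for the moment, N m; "gripper_width": finger opening in m.
Only numpy, scipy, OpenCV 4.12 (cv2) and the standard library are available. Lean on these libraries where they do the work, as an engineer would, in place of code of your own. Each camera call takes 0.05 s, during which the arm holds its last target.

## Working session

There is one attempt and no reset: what is moved stays moved. The work goes in short steps, Python scripts to look and compute and a tool call to move; the robot and the scene stay as the last step left them, time stands still between calls to the robot, and variables do not carry over. Pictures are saved under pics/ and viewed, and the job is handed in when it is done.

Besides the shell and the picture viewer there is one more tool, called as name(argument=value, ...) on one line, values as JSON. servo_tool: Moves the arm, as the interface text tells. Its arguments: {"type":"object","properties":{"hand":{"type":"array"},"travel":{"type":"array"},"rot":{"type":"array"},"newtons":{"type":"number"}},"required":["hand","travel","rot"]}

```bash
ls; mkdir -p pics
python3 - <<'E'
from rig import state,capture,camera_model
import cv2
print(state())
for n in("side","top"):
    print(n,camera_model(n)); cv2.imwrite(f"pics/{n}0.png",capture(n))
E
```

```text
pics
{'time': 0.0, 'q': array([ 1.09219966,  0.62935568,  0.03845668,  1.51837666, -0.02702942,
        0.9962932 , -0.01997425]), 'joint_velocities': array([-0.00030457,  0.00093634, -0.00091417,  0.00106801,  0.00043529,
        0.00014516, -0.00077892]), 'joint_torque': array([ 9.50051071e-04, -5.63395286e+01,  1.22620057e+00, -1.93439215e+01,
        1.09399142e-02,  1.06452414e-02, -7.36993570e-06]), 'tcp_pos': array([ 0.26053597, -0.59481357,  0.23038039]), 'tool_rot': array([-0.14505292,  0.69276039, -0.69143673,  0.1447686 ]), 'contact_force': array([-0.19225298, -0.18708811, -0.30473106]), 'ft_torque': array([0.02465743, 0.01608955, 0.03351591]), 'gripper_width': 0.08552867224177953}
side {'fovy': 42.02353611527193, 'cx': 281.6253860689604, 'cy': 210.5214106068034, 'k1': 0.0516769802008446, 'xyz': array([-0.11070317, -1.12654064,  0.97362157]), 'attitude': array([ 0.85223107, -0.24238224,  0.11600722, -0.44888236])}
top {'fovy': 48.99097785455606, 'cx': 279.32162853419743, 'cy': 206.3777155692168, 'k1': -0.05064027985175945, 'xyz': array([ 0.34376311, -0.02316369,  1.49201432]), 'attitude': array([-0.69432417,  0.71590821, -0.04714866,  0.05627065])}
```

View pics/side0.png

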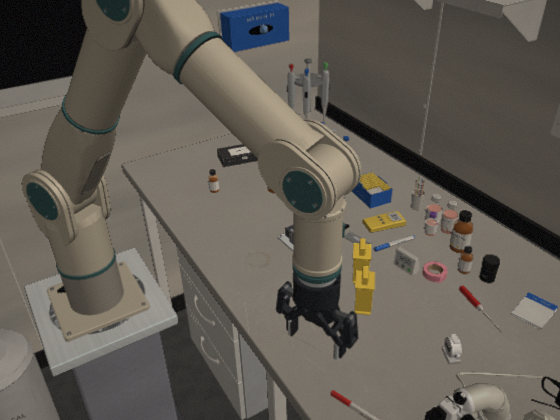

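View pics/top0.png

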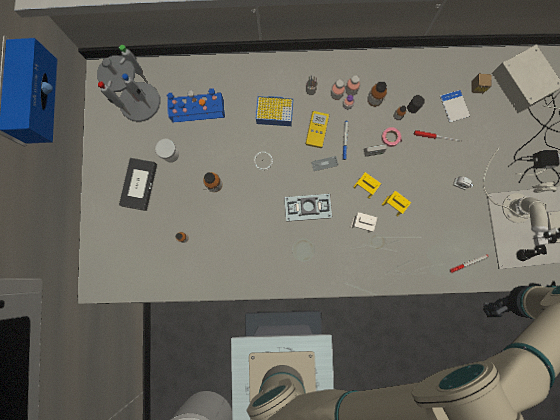

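The top view shows the small bottle near (181,237), the large one near (212,182), the carrier at (307,207), the white cover at (365,221), and two yellow look-alikes at (368,184) and (398,202). Next I'll enlarge these and measure them.

```bash
cat > h.py <<'E'
import numpy as np, cv2
from scipy.spatial.transform import Rotation as R
from rig import state,capture,camera_model
def cam(n):
    c=camera_model(n); f=210/np.tan(np.radians(c['fovy'])/2); return c,f,R.from_quat(c['attitude']).as_matrix()
def ray(n,u,v):
    c,f,M=cam(n); d=np.array([(u-c['cx'])/f,(v-c['cy'])/f]); s=d.copy()
    for _ in range(20): s=d/(1+c['k1']*(s@s))
    return c['xyz'],M@np.array([s[0],s[1],1.])
def onz(n,u,v,z):
    o,d=ray(n,u,v); return o+d*(z-o[2])/d[2]
def proj(n,p):
    c,f,M=cam(n); q=M.T@(np.array(p)-c['xyz']); s=q[:2]/q[2]; s=s*(1+c['k1']*(s@s)); return s*f+[c['cx'],c['cy']]
def crop(img,x0,y0,x1,y1,k,name):
    cv2.imwrite(name,cv2.resize(img[y0:y1,x0:x1],None,fx=k,fy=k,interpolation=cv2.INTER_CUBIC))
E
python3 - <<'E'
from h import *
t=cv2.imread('pics/top0.png'); 
crop(t,280,165,420,240,5,'pics/a.png'); crop(t,160,160,240,250,6,'pics/b.png')
s=cv2.imread('pics/side0.png')
for n,u,v,z in [('small',181.5,237,.078),('large',212,181,.12),('carrier',307,207,.05),('cover',365,221,.1)]:
    p=onz('top',u,v,z); print(n,p.round(3),proj('side',p).round(0))
E
```

```text
small [0.467 0.297 0.078] [212. 172.]
large [0.631 0.194 0.12 ] [272. 160.]
carrier [ 0.552 -0.095  0.05 ] [300. 232.]
cover [ 0.496 -0.267  0.1  ] [319. 258.]
```

View pics/a.png

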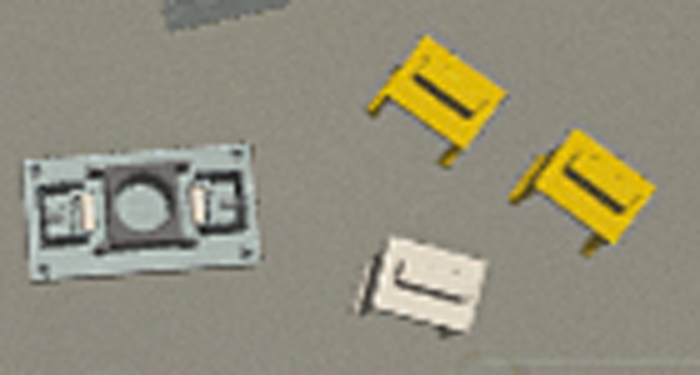

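View pics/b.png

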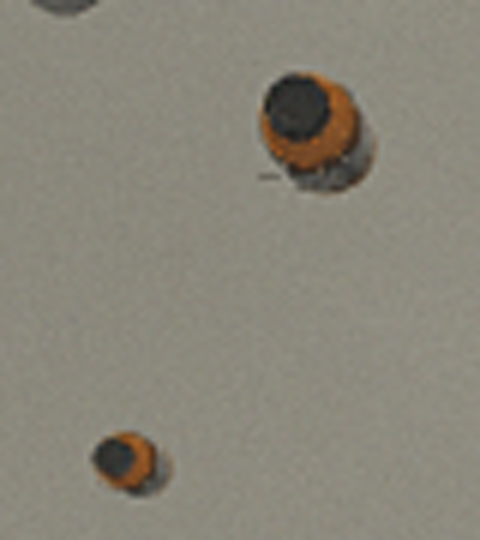

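```bash
cat > m.py <<'E'
from h import *
import sys
def meas(t):
    hsv=cv2.cvtColor(t,cv2.COLOR_BGR2HSV); g=cv2.cvtColor(t,cv2.COLOR_BGR2GRAY)
    def big(m,x0,y0,x1,y1):
        k=np.zeros_like(m); k[y0:y1,x0:x1]=m[y0:y1,x0:x1]
        cs,_=cv2.findContours(k,cv2.RETR_EXTERNAL,cv2.CHAIN_APPROX_NONE)
        return max(cs,key=cv2.contourArea) if cs else None
    # caps
    for n,b,z in (('small',(165,222,200,255),.078),('large',(195,165,232,200),.12)):
        x0,y0,x1,y1=b
        dark=((g<75)).astype('uint8')*255
        c=big(dark,*b); 
        (u,v),r=cv2.minEnclosingCircle(c); M=cv2.moments(c)
        u,v=M['m10']/M['m00'],M['m01']/M['m00']
        print(n,u,v,r,onz('top',u,v,z).round(4))
    # cover top
    m=cv2.inRange(hsv,(0,0,185),(180,60,255)); c=big(m,345,200,390,245)
    p=np.array([onz('top',u,v,.087)[:2] for u,v in c[:,0]],np.float32); print('cover',cv2.minAreaRect(p*1000),len(p))
    return hsv,g
if __name__=='__main__':
    t=cv2.imread(sys.argv[1]); hsv,g=meas(t)
    for u,v in((285,198),(330,194),(332,217),(286,220),(307,184),(308,207),(300,207),(297,206)): print(u,v,hsv[v,u],end=' ')
    cv2.imwrite('pics/c.png',cv2.resize(cv2.inRange(hsv,(80,15,120),(120,90,255))[165:240,270:420],None,fx=5,fy=5))
E
python3 m.py pics/top0.png
python3 - <<'E'
from h import *
s=state();print(R.from_quat(s['tool_rot']).as_matrix().round(3))
# block / plate corners from crop
f=lambda x,y:((x+.5)/5-.5+280,(y+.5)/5-.5+165)
C=[(25,160),(255,143),(262,263),(32,282)]
P=np.array([onz('top',*f(*c),.008) for c in C]);print('plate',P.round(4),P.mean(0).round(4))
for i in range(4): print(np.linalg.norm(P[i]-P[(i+1)%4]).round(4), np.arctan2(*(P[i]-P[(i+1)%4])[[1,0]]).round(3))
print('socket',onz('top',*f(142,204),.05).round(4))
E
```

```text
small 178.86060606060605 235.9333333333333 3.34979248046875 [0.4701 0.3051 0.078 ]
large 209.24646464646463 177.7959595959596 6.050943374633789 [0.6411 0.2025 0.12  ]
cover ((496.4567565917969, -270.6996765136719), (59.97567367553711, 44.873985290527344), 72.77693176269531) 63
285 198 [ 75   9 173] 330 194 [ 22  36 107] 332 217 [ 24  27 144] 286 220 [ 60   9 176] 307 184 [ 28  32 144] 308 207 [ 75  17 181] 300 207 [ 74  15 182] 297 206 [ 21  28 234] [[-0.916 -0.001  0.401]
 [-0.401  0.002 -0.916]
 [-0.    -1.    -0.002]]
plate [[ 0.5946 -0.0254  0.008 ]
 [ 0.601  -0.1759  0.008 ]
 [ 0.522  -0.1768  0.008 ]
 [ 0.5143 -0.0274  0.008 ]] [ 0.558  -0.1014  0.008 ]
0.1506 1.614
0.079 0.012
0.1496 -1.519
0.0803 -3.116
socket [ 0.5569 -0.0984  0.05  ]
```

View pics/c.png

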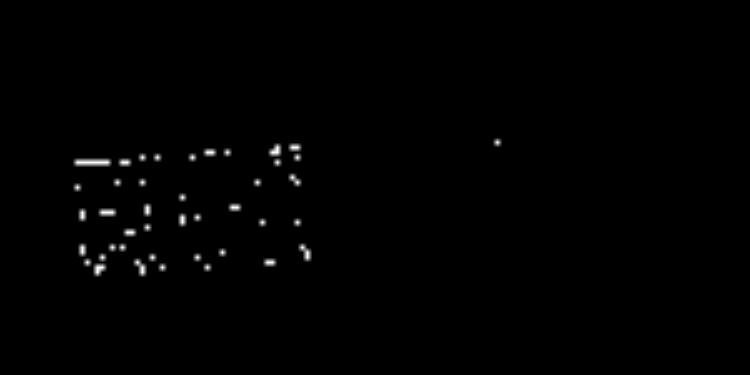

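servo_tool(hand=[0,0,0,0,0,0,0,0], travel=[[-42,0,-36],[-84,0,-72],[-126,0,-108],[-168,0,-144],[-210,0,-180],[-252,0,-216],[-294,0,-252],[-332,0,-286]], rot=[[0,-0.145,0],[0,-0.29,0],[0,-0.435,0],[0,-0.58,0],[0,-0.725,0],[0,-0.87,0],[0,-1.015,0],[0,-1.159,0]])

```text
time: 1.1
tcp_pos: [0.4505, -0.1978, 0.2309]
tool_rot: [-0.501, 0.499, -0.498, 0.502]
contact_force: [0.6, 0.1, 0.2]
gripper_width: 0.0856
```

servo_tool(hand=[0,0,0,0,0], travel=[[-60,0,3],[-120,0,6],[-180,0,9],[-240,0,12],[-300,0,15]], rot=[[0,0,0],[0,0,0],[0,0,0],[0,0,0],[0,0,0]])

```text
time: 1.72
tcp_pos: [0.4634, 0.104, 0.2313]
tool_rot: [-0.501, 0.499, -0.498, 0.502]
contact_force: [1.3, 0.3, 0.1]
gripper_width: 0.0856
```

Run:
```python
from h import *
s=capture('side');t=capture('top'); cv2.imwrite('pics/side1.png',s);cv2.imwrite('pics/top1.png',t)
import numpy as np
crop(s,180,140,460,340,2.8,'pics/s1.png'); crop(t,150,140,430,290,2.8,'pics/t1.png')
```

```text
(no output)
```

View pics/s1.png

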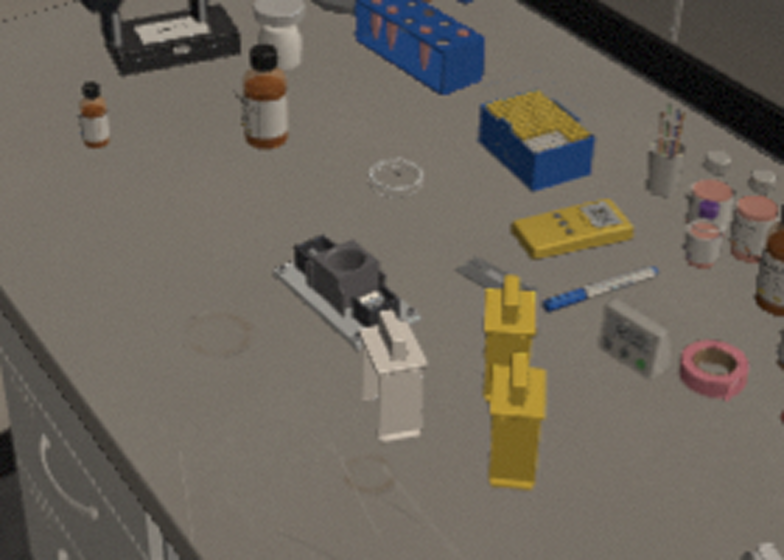

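View pics/t1.png

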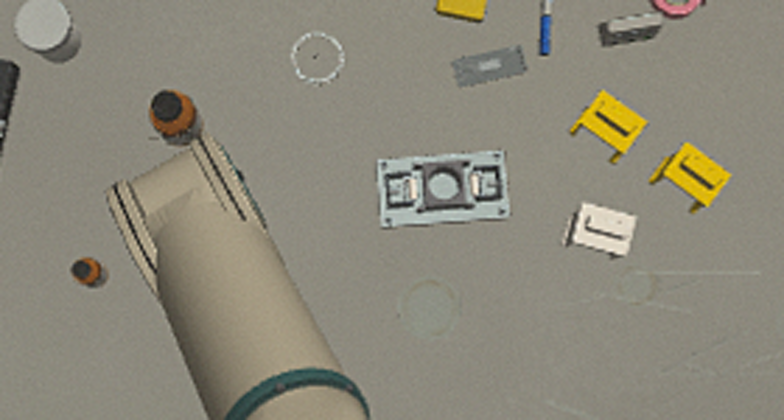

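In the crops the small bottle (side crop (93,115), top crop (88,270)) and the large one (265,97) are clearly different in size. The white cover is free, and the yellow pair at (510,335) and (518,420) aren't meant. Next I'll triangulate.

```bash
python3 - <<'E'
from h import *
t=cv2.imread('pics/top1.png');s=cv2.imread('pics/side1.png')
crop(s,200,160,235,200,16,'pics/s2.png')
crop(s,270,215,340,305,6.5,'pics/s3.png')
crop(t,280,185,390,240,7,'pics/t3.png')
def blob(im,lo,hi,b,name):
    x0,y0,x1,y1=b; h=cv2.cvtColor(im,cv2.COLOR_BGR2HSV); m=cv2.inRange(h,lo,hi)
    k=np.zeros_like(m);k[y0:y1,x0:x1]=m[y0:y1,x0:x1]
    c=max(cv2.findContours(k,cv2.RETR_EXTERNAL,cv2.CHAIN_APPROX_NONE)[0],key=cv2.contourArea)
    M=cv2.moments(c); print(name,M['m00'],cv2.boundingRect(c),round(M['m10']/M['m00'],1),round(M['m01']/M['m00'],1)); return c
c=blob(t,(0,0,0),(180,255,75),(165,222,200,255),'cap top')
c2=blob(s,(0,0,0),(180,255,60),(200,162,230,200),'cap side')
# plate mask in top: hue difference b-r
tb=cv2.GaussianBlur(t,(3,3),0).astype(int); d=tb[:,:,0]-tb[:,:,2]
m=((d>-5)).astype('uint8')*255; k=np.zeros_like(m);k[185:235,275:340]=m[185:235,275:340]
k=cv2.morphologyEx(k,cv2.MORPH_CLOSE,np.ones((5,5)))
c=max(cv2.findContours(k,cv2.RETR_EXTERNAL,cv2.CHAIN_APPROX_NONE)[0],key=cv2.contourArea)
p=np.array([onz('top',u,v,.008)[:2]*1000 for u,v in c[:,0]],np.float32);print('plate',cv2.minAreaRect(p))
from h import proj
for nm,p in (('small base',(.4701,.3051,0)),('small top',(.4701,.3051,.078)),('carrier',(.558,-.1014,.008))):print(nm,proj('side',p).round(1))
E
python3 m.py pics/top1.png
```

```text
cap top 22.0 (176, 233, 6, 7) 178.5 235.8
cap side 23.5 (221, 162, 9, 5) 225.4 163.7
plate ((558.1785278320312, -98.75493621826172), (78.59711456298828, 149.3758087158203), 2.6294734477996826)
small base [213.9 190.5]
small top [211.7 170.1]
carrier [303.1 243.9]
small 178.81761006289307 236.02515723270437 3.34979248046875 [0.4698 0.3053 0.078 ]
large 209.24646464646463 177.7959595959596 6.11393404006958 [0.6411 0.2025 0.12  ]
cover ((496.4567565917969, -270.6996765136719), (59.97567367553711, 44.873985290527344), 72.77693176269531) 63
285 198 [ 71  12 171] 330 194 [ 17  37 109] 332 217 [ 21  25 142] 286 220 [ 71  12 171] 307 184 [ 23  30 144] 308 207 [ 79  12 177] 300 207 [ 76  18 181] 297 206 [ 19  29 235]
```

View pics/s2.png

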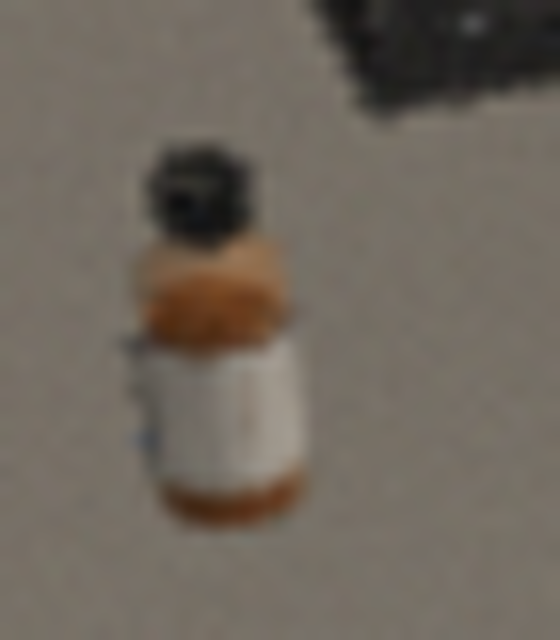

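View pics/s3.png

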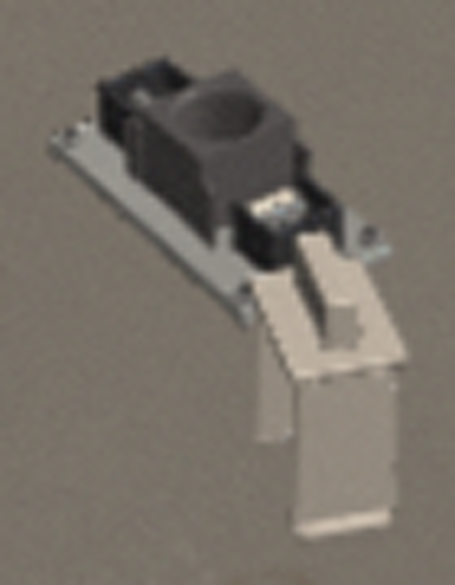

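View pics/t3.png

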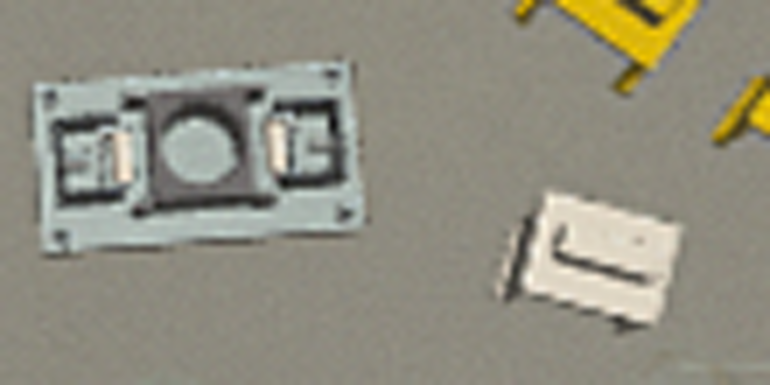

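```bash
cat >> h.py <<'E'
def tri(u1,u2):
    o1,d1=ray('top',*u1);o2,d2=ray('side',*u2);d1/=np.linalg.norm(d1);d2/=np.linalg.norm(d2)
    a=np.linalg.lstsq(np.c_[d1,-d2],o2-o1,rcond=None)[0];p,q=o1+a[0]*d1,o2+a[1]*d2
    return (p+q)/2,np.linalg.norm(p-q)*1000
E
python3 - <<'E'
from h import *
S2=lambda x,y:((x+.5)/16-.5+200,(y+.5)/16-.5+160)
S3=lambda x,y:((x+.5)/6.5-.5+270,(y+.5)/6.5-.5+215)
T3=lambda x,y:((x+.5)/7-.5+280,(y+.5)/7-.5+185)
print('cap tri',tri((178.8,235.9),S2(200,170)))
print('base via side', onz('side',*S2(232,505),0), 'cap side z.0725',onz('side',*S2(200,192),.0725))
C=[(37,83),(348,62),(364,230),(43,252)]
P=np.array([onz('top',*T3(*c),.008) for c in C]);print('plate top',P.round(4).tolist(),P.mean(0).round(4))
Q=np.array([onz('side',*S3(*c),.008) for c in [(52,140),(392,250),(243,318)]]);print('side plate L(-x,+y)? ',Q.round(4).tolist(), ((Q[0]+Q[1])/2).round(4))
print('socket top',onz('top',*T3(203,141),.05).round(4),'side',onz('side',*S3(221,108),.05).round(4))
print('tri',tri(T3(203,141),S3(221,108)))
# cover top plate corners
A=[(548,192),(682,227),(658,326),(525,288)]
A=np.array([onz('top',*T3(*c),.087) for c in A]);print('cov top',A.round(4).tolist(),A.mean(0).round(4))
B=[(253,281),(298,376),(405,356)]
B=np.array([onz('side',*S3(*c),.087) for c in B]);print('cov side',B.round(4).tolist(),((B[0]+B[2])/2).round(4))
# yellow corners
for c in [(560,0),(655,68),(632,90),(720,140),(768,78)]: print('yel',onz('top',*T3(*c),.087).round(3))
E
```

```text
cap tri (array([0.47076804, 0.30517227, 0.07762785]), np.float64(1.1819026141253828))
base via side [ 4.68998051e-01  3.01475358e-01 -1.11022302e-16] cap side z.0725 [0.47089547 0.30517424 0.0725    ]
plate top [[0.5951, -0.0262, 0.008], [0.6004, -0.1715, 0.008], [0.5213, -0.1754, 0.008], [0.5157, -0.0265, 0.008]] [ 0.5581 -0.0999  0.008 ]
side plate L(-x,+y)?  [[0.5155, -0.031, 0.008], [0.5984, -0.1756, 0.008], [0.5202, -0.1789, 0.008]] [ 0.5569 -0.1033  0.008 ]
socket top [ 0.559  -0.1003  0.05  ] side [ 0.5614 -0.0985  0.05  ]
tri (array([ 0.55933861, -0.10046427,  0.05189599]), np.float64(1.2966805214391681))
cov top [[0.5261, -0.2488, 0.087], [0.5088, -0.3067, 0.087], [0.4656, -0.2936, 0.087], [0.4841, -0.2364, 0.087]] [ 0.4961 -0.2714  0.087 ]
cov side [[0.484, -0.24, 0.087], [0.4676, -0.2954, 0.087], [0.508, -0.3076, 0.087]] [ 0.496  -0.2738  0.087 ]
yel [ 0.612 -0.259  0.087]
yel [ 0.58  -0.299  0.087]
yel [ 0.57  -0.288  0.087]
yel [ 0.547 -0.326  0.087]
yel [ 0.574 -0.349  0.087]
```

servo_tool(hand=[0,0,0,0,0,0,0,0], travel=[[-60,0,2],[-120,0,4],[-180,0,6],[-201,20,7],[-201,70,7],[-201,120,7],[-201,165,7],[-201,185,7]], rot=[[0,0,0],[0,0,0],[0,0,0],[0,0,0],[0,0,0],[0,0,0],[0,0,0],[0,0,0]])

```text
time: 2.82
tcp_pos: [0.4655, 0.3111, 0.0452]
tool_rot: [-0.504, 0.497, -0.494, 0.505]
contact_force: [0.3, -0.1, 0.3]
gripper_width: 0.0858
```

servo_tool(hand=[0,0], travel=[[6,-1,5],[6,-1,5]], rot=[[0,0,0],[0,0,0]])

```text
time: 3.08
tcp_pos: [0.4718, 0.3039, 0.0466]
tool_rot: [-0.504, 0.497, -0.495, 0.504]
contact_force: [0.1, -0.0, -0.7]
gripper_width: 0.0855
```

Run:
```python
from h import *
s=state();print(s['tcp_pos'],R.from_quat(s['tool_rot']).as_matrix().round(4),s['contact_force'])
t=capture('top');s=capture('side');crop(t,150,200,230,280,7,'pics/t4.png');crop(s,170,110,270,210,6,'pics/s4.png')
```

```text
[0.47175142 0.30394697 0.04658809] [[ 0.0159 -0.0023  0.9999]
 [-0.9999  0.003   0.0159]
 [-0.003  -1.     -0.0022]] [ 0.0607528  -0.03873107 -0.72233574]
```

View pics/s4.png

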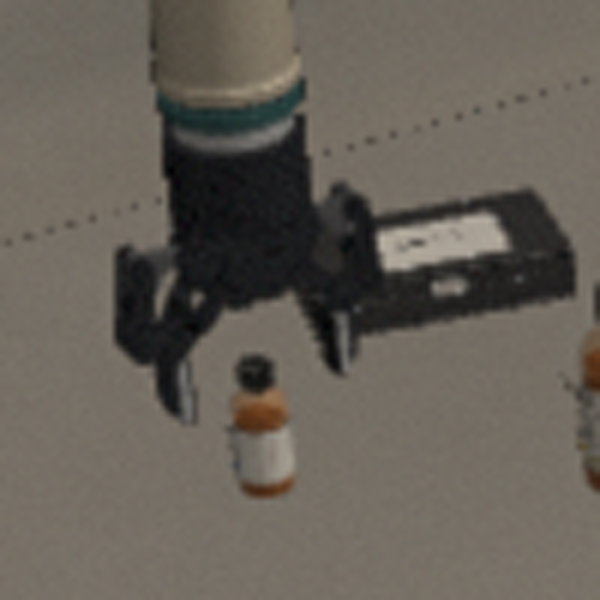

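The small bottle sits between the open fingers. Closing on it now.

servo_tool(hand=[120,200,200,200,200,200], travel=[[0,1,-1],[0,1,-1],[0,1,-1],[0,1,-1],[0,1,-1],[0,1,-1]], rot=[[0,0,0],[0,0,0],[0,0,0],[0,0,0],[0,0,0],[0,0,0]], newtons=35)

```text
time: 3.92
tcp_pos: [0.4707, 0.3055, 0.0468]
tool_rot: [-0.503, 0.497, -0.494, 0.505]
contact_force: [0.1, 0.1, 7.0]
gripper_width: 0.0307
```

servo_tool(hand=[200,200,200,200,200,200,200,200], travel=[[0,-20,0],[0,-70,0],[10,-110,0],[60,-120,12],[118,-120,24],[176,-120,36],[232,-120,47],[288,-120,58]], rot=[[0,0,0],[0,0,0],[0,0,0],[0,0,0],[0,0,0],[0,0,0],[0,0,0],[0,0,0]])

```text
time: 4.92
tcp_pos: [0.5339, 0.016, 0.1651]
tool_rot: [-0.503, 0.497, -0.494, 0.505]
contact_force: [1.2, -0.1, 0.0]
gripper_width: 0.0304
```

```bash
cat > d.py <<'E'
from h import *
import sys
# args: target x y z [jaw angle deg]
s=state();M=R.from_quat(s['tool_rot']).as_matrix();a=[float(v) for v in sys.argv[1:]]
print('t',s['time'],'tcp',s['tcp_pos'].round(4),'F',s['contact_force'].round(1),'w',s['gripper_width'])
print('travel mm',(M.T@(np.array(a[:3])-s['tcp_pos'])*1000).round(1))
th=np.radians(a[3]); z=np.array([np.cos(th),np.sin(th),0]);y=np.array([0,0,-1.]);T=np.c_[np.cross(y,z),y,z]
print('rot',R.from_matrix(M.T@T).as_rotvec().round(4))
E
python3 d.py .5583 -.1002 .13 2.6
```

```text
t 4.925 tcp [0.5339 0.016  0.1651] F [ 1.2 -0.1  0. ] w 0.030391917068464384
travel mm [116.8  34.5  22.5]
rot [ 0.0006 -0.0282 -0.0051]
```

servo_tool(hand=[200,200,200,200,200], travel=[[45,5,9],[85,20,17],[117,34,22],[117,34,22],[117,34,22]], rot=[[0,0,0],[0,-0.028,-0.005],[0,-0.028,-0.005],[0,-0.028,-0.005],[0,-0.028,-0.005]])

```text
time: 5.55
tcp_pos: [0.5577, -0.0994, 0.1304]
tool_rot: [-0.511, 0.489, -0.488, 0.511]
contact_force: [0.1, 1.5, -0.1]
gripper_width: 0.0305
```

```bash
python3 d.py .5583 -.1002 .1 2.6
python3 - <<'E'
from h import *
t=capture('top');s=capture('side');crop(t,270,160,350,240,7,'pics/t5.png');crop(s,255,180,345,270,7,'pics/s5.png');cv2.imwrite('pics/side5.png',s)
E
```

```text
t 5.55 tcp [ 0.5577 -0.0994  0.1304] F [ 0.1  1.5 -0.1] w 0.030488498464903466
travel mm [ 0.9 30.4  0.6]
rot [ 0.0008  0.0004 -0.0012]
```

View pics/s5.png

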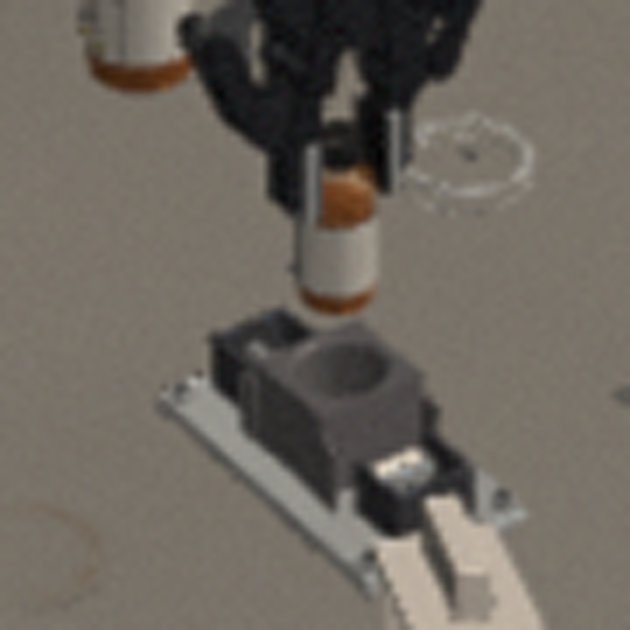

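View pics/t5.png

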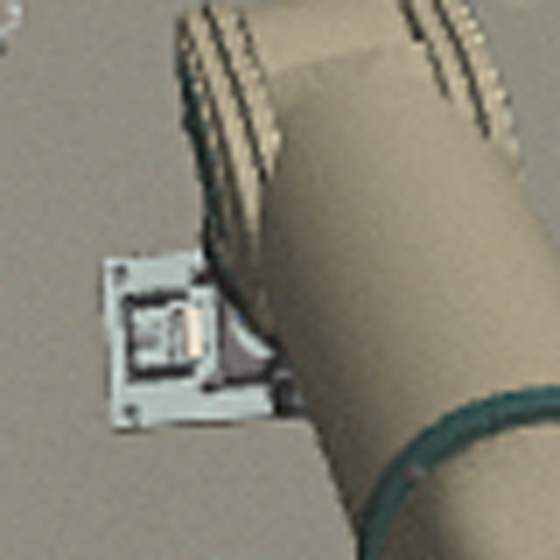

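Run:
```python
from h import *
f=lambda p:((proj('side',p)+.5-[255,180])*7-.5).round(1)
a=np.linspace(0,2*np.pi,72)
def ell(x,y,z,r):
    P=np.array([f((x+r*np.cos(t),y+r*np.sin(t),z)) for t in a]); return P.min(0),P.max(0),f((x,y,z))
print('bottle',ell(.5577,-.0994,.0836,.0165)); print('socket',ell(.5583,-.1002,.05,.018))
im=cv2.imread('pics/s5.png')
for x,y,z,r,c in((.5577,-.0994,.0836,.0165,(0,255,0)),(.5577,-.0994,.0836+.06,.0165,(0,255,0)),(.5583,-.1002,.05,.018,(0,0,255)),(.5583,-.1002,.008,.018,(0,0,255))):
    P=np.array([f((x+r*np.cos(t),y+r*np.sin(t),z)) for t in a]).astype(int); cv2.polylines(im,[P],True,c,1)
ct=(.5583,-.1002); q=.0454
def w(px,py,z): return (ct[0]+px*np.cos(q)-py*np.sin(q),ct[1]+px*np.sin(q)+py*np.cos(q),z)
for hx,hy,z in((.04,.075,.008),(.025,.023,.05)):
    P=np.array([f(w(i*hx,j*hy,z)) for i,j in((1,1),(1,-1),(-1,-1),(-1,1))]).astype(int); cv2.polylines(im,[P],True,(255,255,0),1)
cv2.imwrite('pics/s5o.png',im)
```

```text
bottle (array([295. , 273.2]), array([378.5, 322.2]), array([336.7, 297.5]))
socket (array([293.9, 339.1]), array([383.9, 393.3]), array([338.9, 366. ]))
```

View pics/s5o.png

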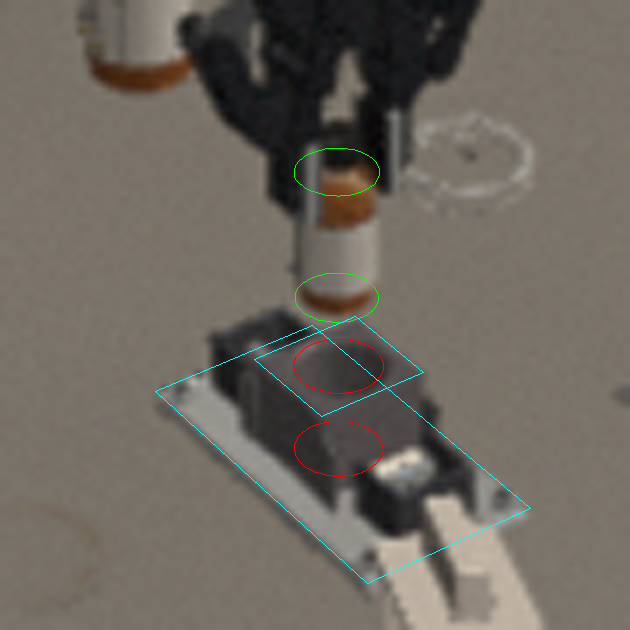

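Run:
```python
from h import *
a=np.linspace(0,2*np.pi,90)
def over(img,name,x0,y0,k,rings,out,size):
    im=cv2.resize(img[y0:y0+size[1],x0:x0+size[0]],None,fx=k,fy=k,interpolation=cv2.INTER_CUBIC)
    for x,y,z,r,c in rings:
        P=np.array([((proj(name,(x+r*np.cos(t),y+r*np.sin(t),z))+.5-[x0,y0])*k-.5) for t in a]).round().astype(int); cv2.polylines(im,[P],True,c,1)
    cv2.imwrite(out,im)
G=(0,255,0);Rr=(0,0,255)
s1=cv2.imread('pics/side1.png');t1=cv2.imread('pics/top1.png');s5=cv2.imread('pics/side5.png')
b=[(.4705,.305,z,.016,G) for z in(0,.067)]+[(.4705,.305,.078,.01,Rr)]
over(s1,'side',200,160,14,b,'pics/o1.png',(30,40))
over(t1,'top',165,222,14,b,'pics/o2.png',(35,30))
z0=.0836
b=[(.5577,-.0994,z0+z,.016,G) for z in(0,.067)]+[(.5577,-.0994,z0+.078,.01,Rr)]
over(s5,'side',285,190,14,b,'pics/o3.png',(35,40))
c=[(.5583,-.1002,.05,.018,G),(.5583,-.1002,.008,.018,Rr)]
over(t1,'top',292,190,14,c,'pics/o4.png',(32,32))
a4=[cv2.imread(f'pics/o{i}.png') for i in(1,2,3,4)]
W=np.zeros((560,420+490+490+448,3),np.uint8);x=0
for i in a4: W[:i.shape[0],x:x+i.shape[1]]=i;x+=i.shape[1]
cv2.imwrite('pics/o12.png',W[:,:910][:, :800+0] if 0 else cv2.resize(W[:,:910],(800,492)));cv2.imwrite('pics/o34.png',cv2.resize(W[:,910:],(800,478)))
```

```text
(no output)
```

View pics/o12.png

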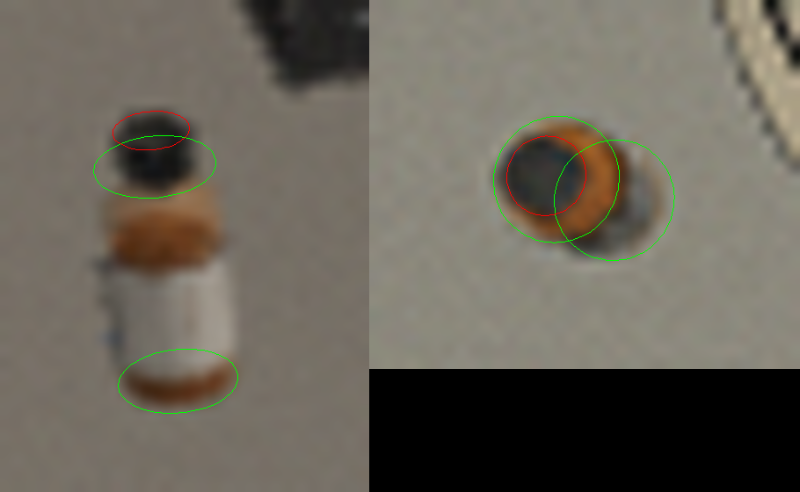

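View pics/o34.png

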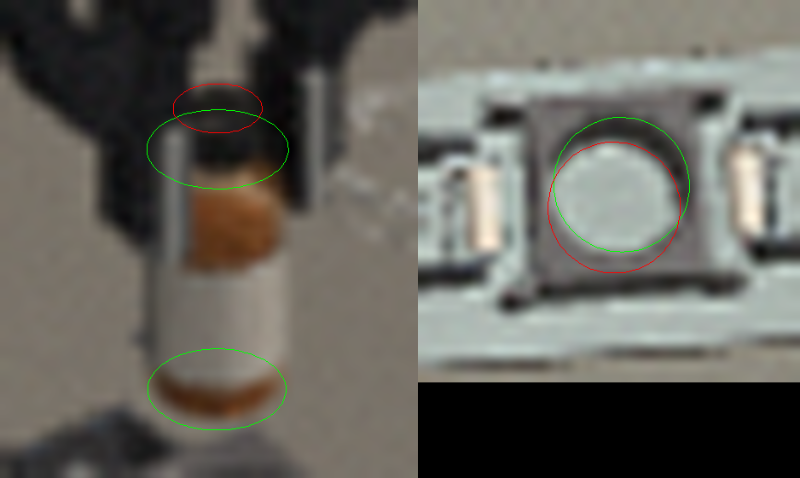

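Run:
```python
from h import *
a=np.linspace(0,2*np.pi,90)
s5=cv2.imread('pics/side1.png');x0,y0,k=275,222,13
im=cv2.resize(s5[y0:y0+46,x0:x0+58],None,fx=k,fy=k,interpolation=cv2.INTER_CUBIC); im=cv2.convertScaleAbs(im,alpha=1.6)
q=.0454
def draw(cx,cy,col):
    w=lambda px,py,z:(cx+px*np.cos(q)-py*np.sin(q),cy+px*np.sin(q)+py*np.cos(q),z)
    L=[[w(.018*np.cos(t),.018*np.sin(t),.05) for t in a]]+[[w(i*hx,j*hy,z) for i,j in((1,1),(1,-1),(-1,-1),(-1,1))] for hx,hy,z in((.04,.075,.008),(.025,.023,.05))]
    for l in L:
        P=np.array([((proj('side',p)+.5-[x0,y0])*k-.5) for p in l]).round().astype(int); cv2.polylines(im,[P],True,col,1)
draw(.5583,-.1002,(0,255,0)); draw(.5595,-.1025,(0,0,255))
cv2.imwrite('pics/o5.png',im)
```

```text
(no output)
```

View pics/o5.png

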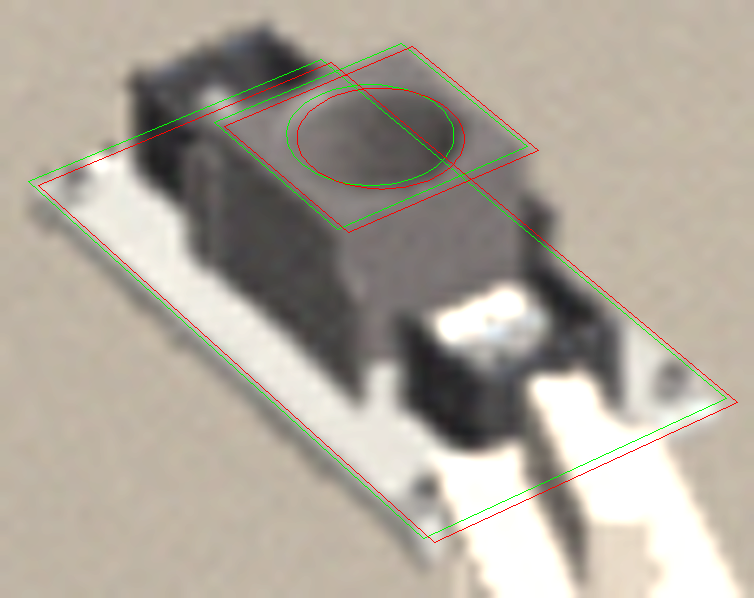

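servo_tool(hand=[200,200,200,200,200], travel=[[2,12,0.5],[2,26,0.5],[2,32,0.5],[2,36,0.5],[2,37,0.5]], rot=[[0,0,0],[0,0,0],[0,0,0],[0,0,0],[0,0,0]])

```text
time: 6.28
tcp_pos: [0.5586, -0.1006, 0.0936]
tool_rot: [-0.512, 0.488, -0.488, 0.512]
contact_force: [-0.1, 0.6, 0.4]
gripper_width: 0.0305
```

```bash
python3 d.py .5582 -.1012 .054 2.6
python3 - <<'E'
from h import *
s=capture('side');crop(s,270,190,330,250,10,'pics/s6.png')
E
```

```text
t 6.275 tcp [ 0.5586 -0.1006  0.0936] F [-0.1  0.6  0.4] w 0.03050009330710923
travel mm [ 0.7 39.6 -0.4]
rot [ 0.0003  0.0021 -0.0011]
```

View pics/s6.png

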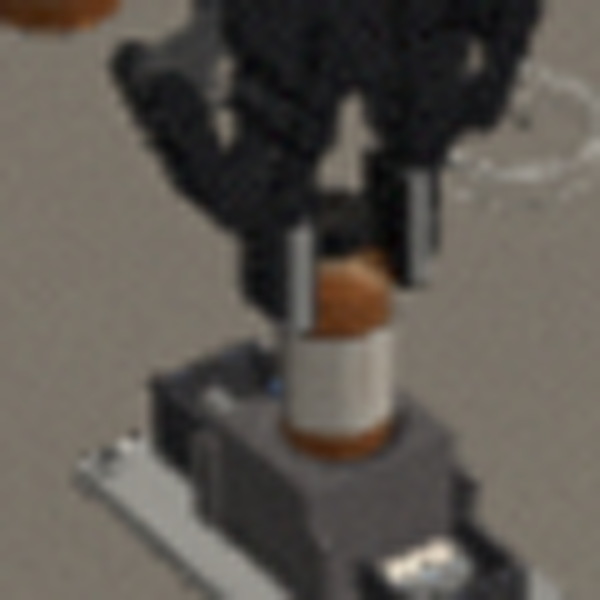

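servo_tool(hand=[200,200,200,200], travel=[[0.8,2,0.4],[0.8,5,0.4],[0.8,8,0.4],[0.8,10,0.4]], rot=[[0,0,0],[0,0,0],[0,0,0],[0,0,0]])

```text
time: 6.82
tcp_pos: [0.559, -0.1014, 0.0835]
tool_rot: [-0.512, 0.488, -0.488, 0.512]
contact_force: [1.4, 1.3, -0.1]
gripper_width: 0.031
```

servo_tool(hand=[200,200,200,200,200], travel=[[-0.3,7,0.3],[-0.3,14,0.3],[-0.3,20,0.3],[-0.3,25,0.3],[-0.3,26,0.3]], rot=[[0,0,0],[0,0,0],[0,0,0],[0,0,0],[0,0,0]])

```text
time: 7.45
tcp_pos: [0.559, -0.101, 0.057]
tool_rot: [-0.512, 0.489, -0.487, 0.512]
contact_force: [0.3, 0.2, -1.3]
gripper_width: 0.0308
```

servo_tool(hand=[200,200,200], travel=[[0,1,0],[0,2,0],[0,2,0]], rot=[[0,0,0],[0,0,0],[0,0,0]])

```text
time: 7.82
tcp_pos: [0.5591, -0.101, 0.0551]
tool_rot: [-0.512, 0.489, -0.487, 0.512]
contact_force: [-0.8, 0.1, -0.5]
gripper_width: 0.0309
```

servo_tool(hand=[200,200,200], travel=[[0,1,0],[0,1.5,0],[0,1.5,0]], rot=[[0,0,0],[0,0,0],[0,0,0]])

```text
time: 8.2
tcp_pos: [0.5592, -0.1012, 0.0548]
tool_rot: [-0.512, 0.488, -0.488, 0.512]
contact_force: [-2.3, 0.6, 8.8]
gripper_width: 0.0304
```

Contact came at exactly the expected height, so the bottle is on the socket floor. Releasing it and rising.

servo_tool(hand=[150,100,60,40,40,40,40,40], travel=[[0,0,0],[0,0,0],[0,0,0],[0,-10,0],[0,-40,0],[0,-90,0],[40,-130,0],[90,-130,0]], rot=[[0,0,0],[0,0,0],[0,0,0],[0,0,0],[0,0,0],[0,0,0],[0,0,0],[0,0,0]])

```text
time: 9.2
tcp_pos: [0.5665, -0.1911, 0.1894]
tool_rot: [-0.511, 0.485, -0.489, 0.514]
contact_force: [0.5, -0.6, -0.2]
gripper_width: 0.0719
```

```bash
python3 d.py .496 -.272 .15 -17.0
python3 - <<'E'
from h import *
s=capture('side');t=capture('top');cv2.imwrite('pics/side7.png',s);cv2.imwrite('pics/top7.png',t);crop(s,260,180,350,310,6,'pics/s7.png');crop(t,270,160,410,260,5,'pics/t7.png')
E
```

```text
t 9.2 tcp [ 0.5665 -0.1911  0.1894] F [ 0.5 -0.6 -0.2] w 0.07188608559287246
travel mm [ 77.2  39.  -74.8]
rot [-8.000e-03  3.472e-01  1.000e-04]
```

View pics/s7.png

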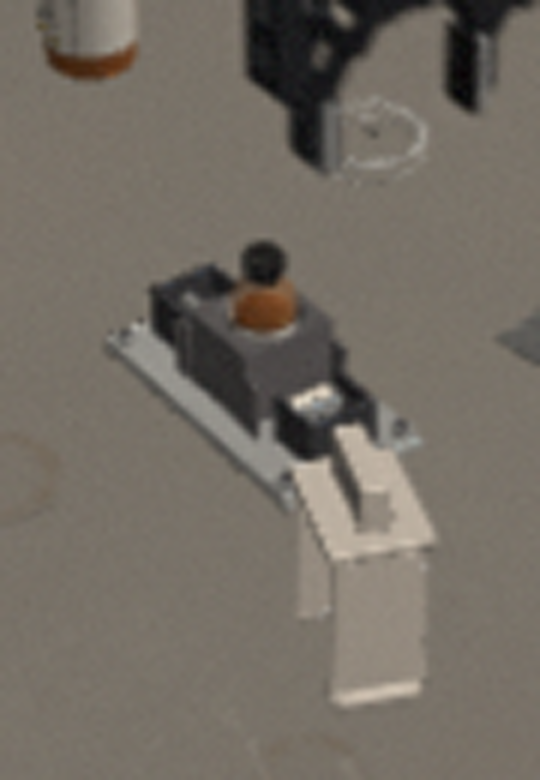

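View pics/t7.png

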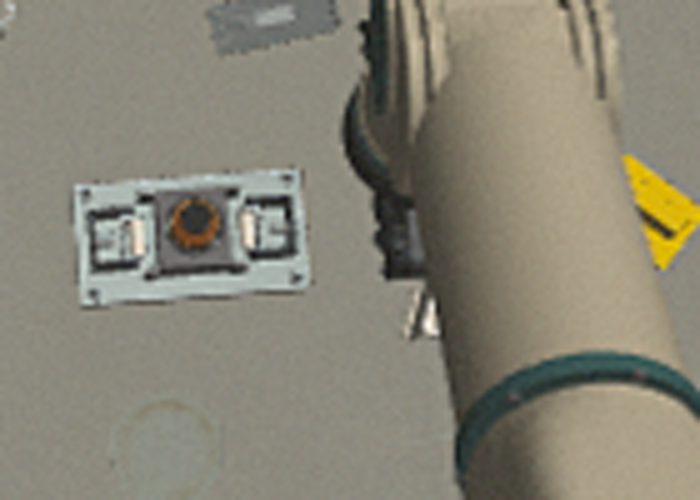

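servo_tool(hand=[80,110,110,110,110,110], travel=[[35,5,-34],[60,20,-58],[77,39,-75],[77,50,-75],[77,60,-75],[77,64,-75]], rot=[[0,0.12,0],[0,0.24,0],[-0.008,0.347,0],[-0.008,0.347,0],[-0.008,0.347,0],[-0.008,0.347,0]])

```text
time: 10.05
tcp_pos: [0.4921, -0.2778, 0.1219]
tool_rot: [-0.42, 0.571, -0.57, 0.416]
contact_force: [-0.1, -0.0, 0.1]
gripper_width: 0.0486
```

```bash
python3 d.py .496 -.272 .0905 -17.0
python3 - <<'E'
from h import *
s=capture('side');t=capture('top');cv2.imwrite('pics/side8.png',s);crop(s,280,200,360,310,7,'pics/s8.png');crop(t,320,160,410,260,6,'pics/t8.png')
E
```

```text
t 10.05 tcp [ 0.4921 -0.2778  0.1219] F [-0.1 -0.   0.1] w 0.04855570217835325
travel mm [-6.9 31.3  2.1]
rot [ 0.005  -0.0091  0.0049]
```

View pics/s8.png

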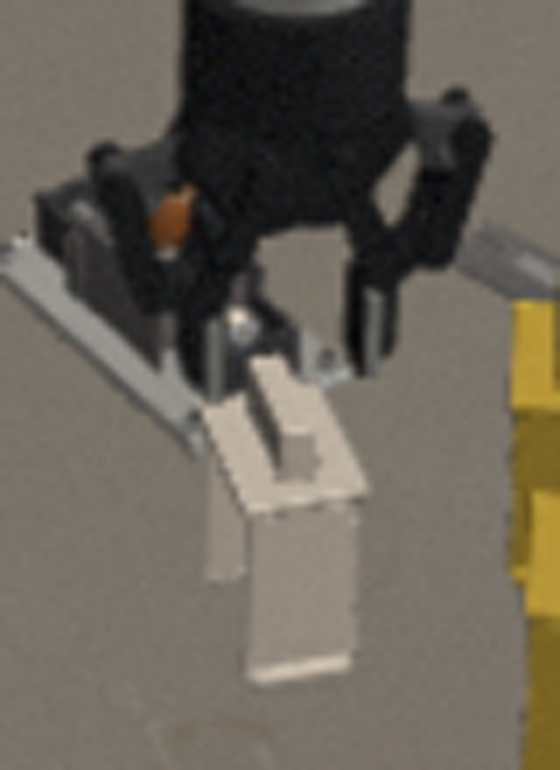

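servo_tool(hand=[110,110,110,110], travel=[[-7,5,2],[-7,18,2],[-7,29,2],[-7,32,2]], rot=[[0.005,-0.009,0.005],[0.005,-0.009,0.005],[0.005,-0.009,0.005],[0.005,-0.009,0.005]])

```text
time: 10.65
tcp_pos: [0.4947, -0.2722, 0.0887]
tool_rot: [-0.421, 0.569, -0.568, 0.42]
contact_force: [0.0, -0.9, 0.2]
gripper_width: 0.0484
```

```bash
python3 d.py .496 -.272 .0895 -17.0
```

```text
t 10.65 tcp [ 0.4947 -0.2722  0.0887] F [ 0.  -0.9  0.2] w 0.048436337058258463
travel mm [-0.6 -0.8  1.2]
rot [ 0.0024 -0.0013  0.0002]
```

servo_tool(hand=[160,200,235,235,235,235,235], travel=[[0,-1.2,1],[0,-1.2,1],[0,-1.2,1],[0,-1.2,1],[0,-1.2,1],[0,-1.2,1],[0,-1.2,1]], rot=[[0,0,0],[0,0,0],[0,0,0],[0,0,0],[0,0,0],[0,0,0],[0,0,0]], newtons=80)

```text
time: 11.52
tcp_pos: [0.4962, -0.2728, 0.0904]
tool_rot: [-0.421, 0.569, -0.568, 0.42]
contact_force: [-0.3, 0.1, 6.7]
gripper_width: 0.0125
```

```bash
python3 d.py .496 -.272 .0895 -17.0;  python3 - <<'E'
from h import *
s=capture('side');cv2.imwrite('pics/side9.png',s);crop(s,280,200,360,310,7,'pics/s9.png')
E
```

```text
t 11.525 tcp [ 0.4962 -0.2728  0.0904] F [-0.3  0.1  6.7] w 0.012526449285532489
travel mm [-0.7  0.9 -0.4]
rot [ 0.0012 -0.0013  0.0005]
```

View pics/s9.png

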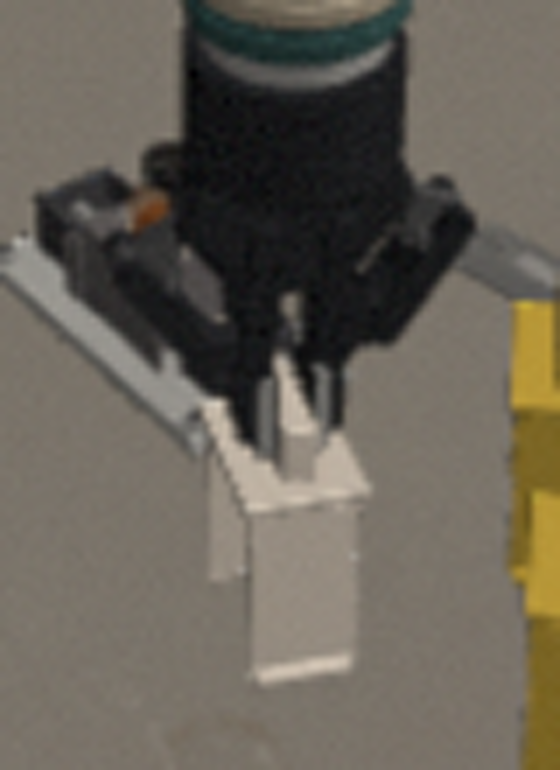

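servo_tool(hand=[235,235,235,235,235,235,235,235], travel=[[0,-15,0],[0,-60,0],[0,-105,0],[-20,-130,1],[-70,-130,4],[-120,-130,7],[-165,-130,9],[-183,-130,10]], rot=[[0,0,0],[0,0,0],[0,0,0],[0,-0.06,0],[0,-0.14,0],[0,-0.22,0],[0,-0.3,0],[0,-0.342,0]])

```text
time: 12.58
tcp_pos: [0.56, -0.0971, 0.2209]
tool_rot: [-0.512, 0.488, -0.487, 0.512]
contact_force: [0.4, -0.8, -0.4]
gripper_width: 0.0123
```

```bash
python3 d.py .559 -.101 .2 2.6
```

```text
t 12.575 tcp [ 0.56   -0.0971  0.2209] F [ 0.4 -0.8 -0.4] w 0.012303986986050045
travel mm [ 3.8 20.9 -1.2]
rot [ 0.001   0.0047 -0.0014]
```

servo_tool(hand=[235,235,235,235], travel=[[2,10,-1],[4,21,-1],[4,21,-1],[4,21,-1]], rot=[[0,0.003,0],[0,0.005,0],[0,0.005,0],[0,0.005,0]])

```text
time: 13.08
tcp_pos: [0.5589, -0.1024, 0.1997]
tool_rot: [0.511, -0.49, 0.488, -0.511]
contact_force: [0.9, 1.2, -1.2]
gripper_width: 0.0123
```

```bash
python3 d.py .559 -.101 .16 2.6
python3 - <<'E'
from h import *
st=state();x,y,z=st['tcp_pos']; zb=z-.0904
s=capture('side');cv2.imwrite('pics/side10.png',s)
x0,y0,k=260,150,6.5
im=cv2.resize(s[y0:y0+110,x0:x0+80],None,fx=k,fy=k,interpolation=cv2.INTER_CUBIC);im=cv2.convertScaleAbs(im,alpha=1.3)
raw=im.copy()
q=np.radians(2.6)
def L(cx,cy,pts,col):
    P=np.array([((proj('side',(cx+a*np.cos(q)-b*np.sin(q),cy+a*np.sin(q)+b*np.cos(q),c))+.5-[x0,y0])*k-.5) for a,b,c in pts]).round().astype(int); cv2.polylines(im,[P],True,col,1)
sq=lambda hx,hy,z:[(hx,hy,z),(hx,-hy,z),(-hx,-hy,z),(-hx,hy,z)]
L(x,y,sq(.023,.029,zb+.087),(0,255,0))
L(x,y,sq(.007,.022,zb+.111),(0,255,0))
for sg in(1,-1): L(x,y,[(.02,sg*.029,zb+.004),(-.02,sg*.029,zb+.004),(-.02,sg*.029,zb+.082),(.02,sg*.029,zb+.082)],(0,255,0))
for pts in (sq(.025,.023,.05),sq(.04,.075,.008)): L(.559,-.101,pts,(0,0,255))
cv2.imwrite('pics/s10.png',np.hstack([raw,im])[:, :]); print(im.shape)
cv2.imwrite('pics/s10.png',cv2.resize(np.hstack([raw,im]),(800,550)))
E
```

```text
t 13.075 tcp [ 0.5589 -0.1024  0.1997] F [ 0.9  1.2 -1.2] w 0.012307558370435198
travel mm [-1.3 39.7  0.2]
rot [ 0.0015 -0.0024 -0.0011]
(715, 520, 3)
```

View pics/s10.png

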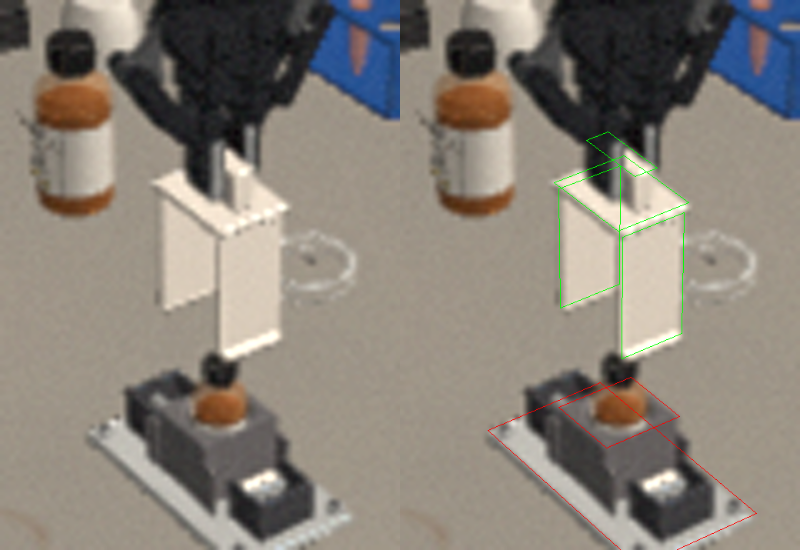

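Run:
```python
from h import *
x0,y0,k=272,205,13
q=np.radians(2.6);a=np.linspace(0,2*np.pi,60)
out=[]
for nm,f,(x0,y0) in (('side','pics/side7.png',(274,212)),('top','pics/top7.png',(286,192))):
    s=cv2.imread(f);w,h=(52,46) if nm=='side' else (48,32)
    im=cv2.convertScaleAbs(cv2.resize(s[y0:y0+h,x0:x0+w],None,fx=14,fy=14,interpolation=cv2.INTER_CUBIC),alpha=1.5 if nm=='side' else 1.1)
    def L(cx,cy,pts,col):
        P=np.array([((proj(nm,(cx+a*np.cos(q)-b*np.sin(q),cy+a*np.sin(q)+b*np.cos(q),c))+.5-[x0,y0])*14-.5) for a,b,c in pts]).round().astype(int); cv2.polylines(im,[P],True,col,1)
    sq=lambda hx,hy,z:[(hx,hy,z),(hx,-hy,z),(-hx,-hy,z),(-hx,hy,z)]
    ci=lambda r,z:[(r*np.cos(t),r*np.sin(t),z) for t in a]
    for pts in (sq(.025,.023,.05),sq(.04,.075,.008)): L(.559,-.101,pts,(0,0,255))
    for pts in (ci(.01,.086),ci(.016,.075),ci(.01,.075)): L(.559,-.101,pts,(0,255,0))
    cv2.imwrite(f'pics/z_{nm}.png',im)
```

```text
(no output)
```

View pics/z_side.png

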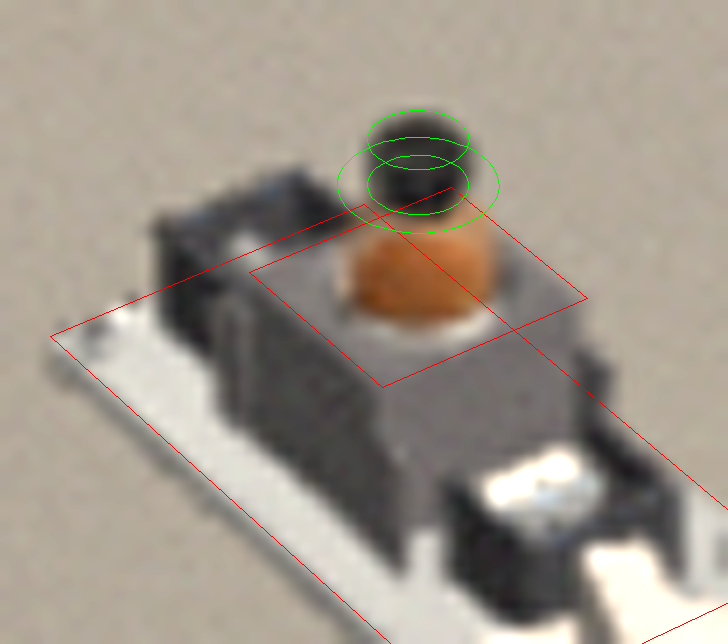

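View pics/z_top.png

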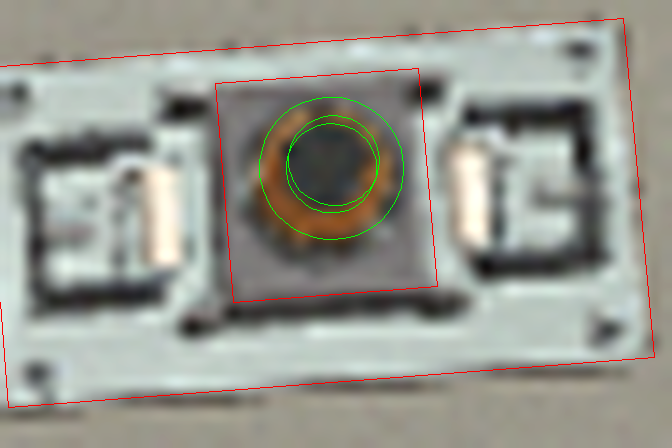

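servo_tool(hand=[235,235,235,235,235], travel=[[-0.9,10,-0.4],[-0.9,25,-0.4],[-0.9,38,-0.4],[-0.9,46,-0.4],[-0.9,48,-0.4]], rot=[[0,-0.002,0],[0,-0.002,0],[0,-0.002,0],[0,-0.002,0],[0,-0.002,0]])

```text
time: 13.75
tcp_pos: [0.5583, -0.101, 0.1511]
tool_rot: [0.512, -0.489, 0.487, -0.511]
contact_force: [0.2, 0.2, -0.7]
gripper_width: 0.012
```

```bash
python3 d.py .5587 -.1015 .135 2.6
python3 - <<'E'
from h import *
s=capture('side');cv2.imwrite('pics/side11.png',s)
im=cv2.resize(s[180:265,265:345],None,fx=7,fy=7,interpolation=cv2.INTER_CUBIC);cv2.imwrite('pics/s11.png',cv2.convertScaleAbs(im,alpha=1.3))
E
```

```text
t 13.75 tcp [ 0.5583 -0.101   0.1511] F [ 0.2  0.2 -0.7] w 0.012048979199964728
travel mm [ 0.6 16.1  0.4]
rot [ 0.0022  0.0004 -0.0015]
```

View pics/s11.png

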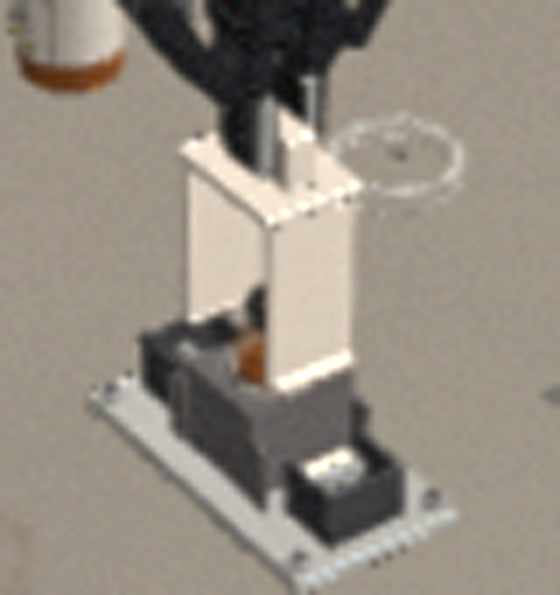

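servo_tool(hand=[235,235,235,235,235], travel=[[0.5,4,0.2],[0.5,8,0.2],[0.5,12,0.2],[0.5,15,0.2],[0.5,16,0.2]], rot=[[0.002,0,-0.001],[0.002,0,-0.001],[0.002,0,-0.001],[0.002,0,-0.001],[0.002,0,-0.001]])

```text
time: 14.42
tcp_pos: [0.5586, -0.1014, 0.1351]
tool_rot: [-0.511, 0.489, -0.488, 0.511]
contact_force: [-0.3, -0.1, -0.6]
gripper_width: 0.0121
```

servo_tool(hand=[235,235,235,235,235], travel=[[0,4,0],[0,8,0],[0,12,0],[0,15,0],[0,16,0]], rot=[[0,0,0],[0,0,0],[0,0,0],[0,0,0],[0,0,0]])

```text
time: 15.05
tcp_pos: [0.5584, -0.1014, 0.1188]
tool_rot: [-0.511, 0.489, -0.488, 0.511]
contact_force: [-0.1, -0.4, -0.3]
gripper_width: 0.0123
```

```bash
python3 d.py .5587 -.1015 .0984 2.6
python3 - <<'E'
from h import *
s=capture('side');cv2.imwrite('pics/side12.png',s)
im=cv2.resize(s[190:265,265:345],None,fx=7,fy=7,interpolation=cv2.INTER_CUBIC);cv2.imwrite('pics/s12.png',cv2.convertScaleAbs(im,alpha=1.3))
E
```

```text
t 15.05 tcp [ 0.5584 -0.1014  0.1188] F [-0.1 -0.4 -0.3] w 0.012329735413646743
travel mm [ 0.1 20.4  0.3]
rot [ 0.0003  0.0004 -0.0006]
```

View pics/s12.png

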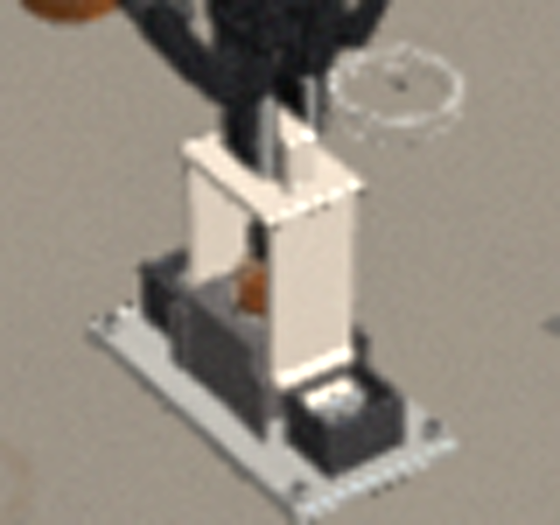

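servo_tool(hand=[240,240,240,240,240], travel=[[0,2,0],[0,4,0],[0,6,0],[0,8,0],[0,8.5,0]], rot=[[0,0,0],[0,0,0],[0,0,0],[0,0,0],[0,0,0]], newtons=100)

```text
time: 15.72
tcp_pos: [0.5592, -0.1016, 0.112]
tool_rot: [-0.511, 0.488, -0.489, 0.512]
contact_force: [-2.6, -0.2, 13.6]
gripper_width: 0.0118
```

servo_tool(hand=[240,240], travel=[[0,0.5,-0.5],[0,1,-0.5]], rot=[[0,0,0],[0,0,0]])

```text
time: 15.98
tcp_pos: [0.5593, -0.1016, 0.1125]
tool_rot: [-0.511, 0.487, -0.489, 0.512]
contact_force: [-3.1, 0.0, 13.3]
gripper_width: 0.0116
```

```bash
python3 d.py .5587 -.1015 .0984 2.6; python3 -c "
from h import *
s=state();print(s['ft_torque'],s['contact_force'])
s=capture('side')
im=cv2.resize(s[190:265,265:345],None,fx=8,fy=8,interpolation=cv2.INTER_CUBIC);cv2.imwrite('pics/s13.png',cv2.convertScaleAbs(im,alpha=1.3))"
```

```text
t 15.975 tcp [ 0.5593 -0.1016  0.1125] F [-3.1  0.  13.3] w 0.011631463015419913
travel mm [-0.1 14.1 -0.6]
rot [-0.0029  0.0003  0.0012]
[0.09993121 0.87517725 0.04686201] [-3.12627551  0.02429596 13.33385475]
```

View pics/s13.png

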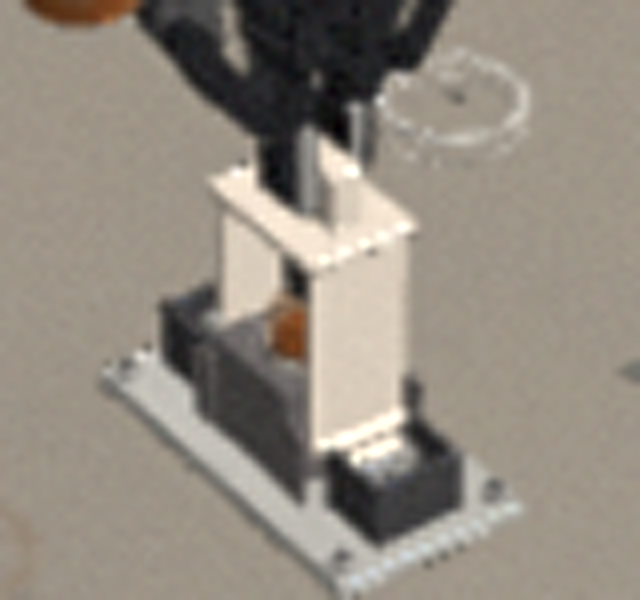

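servo_tool(hand=[240,240,240], travel=[[0,1.5,-0.7],[0,2,-0.7],[0,2,-0.7]], rot=[[0,0,0],[0,0,0],[0,0,0]])

```text
time: 16.4
tcp_pos: [0.5593, -0.1016, 0.1123]
tool_rot: [-0.511, 0.487, -0.49, 0.512]
contact_force: [-2.4, -0.1, 12.2]
gripper_width: 0.0116
```

servo_tool(hand=[240,240,240], travel=[[0,2.5,-0.7],[0,3.5,-0.7],[0,3.5,-0.7]], rot=[[-0.003,0,0.001],[-0.003,0,0.001],[-0.003,0,0.001]])

```text
time: 16.77
tcp_pos: [0.5599, -0.1016, 0.1106]
tool_rot: [-0.511, 0.487, -0.49, 0.512]
contact_force: [-0.3, 0.2, 10.6]
gripper_width: 0.0117
```

```bash
python3 d.py .5587 -.1015 .0984 2.6
```

```text
t 16.775 tcp [ 0.5599 -0.1016  0.1106] F [-0.3  0.2 10.6] w 0.011740642822170449
travel mm [-0.2 12.2 -1.2]
rot [-0.0045  0.0004  0.0019]
```

servo_tool(hand=[240,240,240], travel=[[0,2,-0.6],[0,3,-1],[0,3,-1]], rot=[[-0.004,0,0.002],[-0.004,0,0.002],[-0.004,0,0.002]])

```text
time: 17.15
tcp_pos: [0.5601, -0.1017, 0.109]
tool_rot: [-0.511, 0.487, -0.489, 0.512]
contact_force: [0.1, 0.0, 9.4]
gripper_width: 0.0118
```

```bash
python3 d.py .5587 -.1015 .0984 2.6; python3 -c "
from h import *
s=capture('side')
im=cv2.resize(s[190:265,265:345],None,fx=8,fy=8,interpolation=cv2.INTER_CUBIC);cv2.imwrite('pics/s14.png',cv2.convertScaleAbs(im,alpha=1.3))"
```

```text
t 17.15 tcp [ 0.5601 -0.1017  0.109 ] F [0.1 0.  9.4] w 0.011819479697767624
travel mm [-0.2 10.6 -1.4]
rot [-0.0033  0.0005  0.0006]
```

View pics/s14.png

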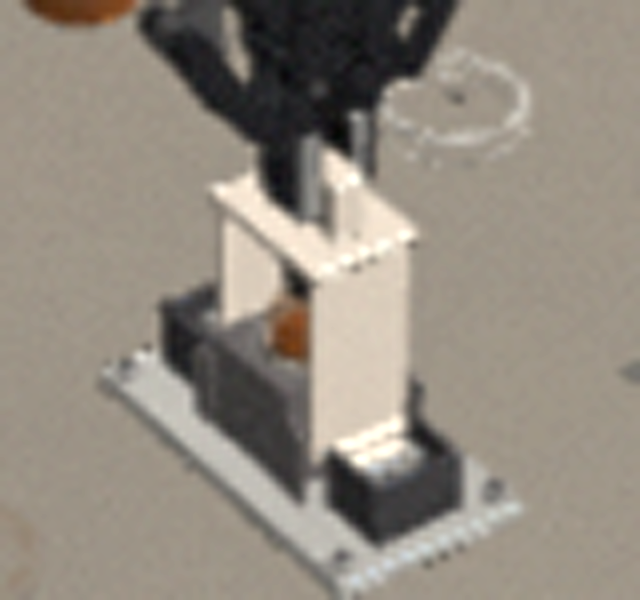

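servo_tool(hand=[240,240,240,240], travel=[[0,2,0],[0,3.5,0],[0,5,0],[0,5,0]], rot=[[-0.003,0,0],[-0.003,0,0],[-0.003,0,0],[-0.003,0,0]])

```text
time: 17.7
tcp_pos: [0.5601, -0.1015, 0.1032]
tool_rot: [-0.511, 0.488, -0.488, 0.511]
contact_force: [2.1, 0.1, -6.6]
gripper_width: 0.0117
```

It snapped through: the force is now pulling at −6.6 N. Continuing down to the plate.

servo_tool(hand=[240,240,240,240], travel=[[0,1.5,0],[0,3,0],[0,4,0],[0,4,0]], rot=[[0,0,0],[0,0,0],[0,0,0],[0,0,0]])

```text
time: 18.2
tcp_pos: [0.5602, -0.1016, 0.0993]
tool_rot: [-0.511, 0.488, -0.489, 0.511]
contact_force: [0.6, 0.2, -1.0]
gripper_width: 0.0119
```

servo_tool(hand=[240,240,240,240], travel=[[0,1,0],[0,1.5,0],[0,2,0],[0,2,0]], rot=[[0,0,0],[0,0,0],[0,0,0],[0,0,0]])

```text
time: 18.7
tcp_pos: [0.5605, -0.1016, 0.0985]
tool_rot: [-0.511, 0.488, -0.489, 0.511]
contact_force: [-1.3, -0.4, 8.0]
gripper_width: 0.0117
```

servo_tool(hand=[240,240,240,240], travel=[[0,1.4,0],[0,1.4,0],[0,1.4,0],[0,1.4,0]], rot=[[0,0,0],[0,0,0],[0,0,0],[0,0,0]])

```text
time: 19.2
tcp_pos: [0.5606, -0.1017, 0.0984]
tool_rot: [-0.511, 0.488, -0.489, 0.511]
contact_force: [-1.8, 0.2, 10.8]
gripper_width: 0.0121
```

```bash
python3 d.py .5587 -.1015 .0984 2.6; python3 -c "
from h import *
s=capture('side');t=capture('top')
im=cv2.resize(s[190:265,265:345],None,fx=8,fy=8,interpolation=cv2.INTER_CUBIC);cv2.imwrite('pics/s15.png',cv2.convertScaleAbs(im,alpha=1.3));cv2.imwrite('pics/side15.png',s)
import numpy as np
print(state()['contact_force'],state()['time'])"
python3 - <<'E'
from h import *
a=cv2.imread('pics/side1.png')[150:205,255:300].astype(int);b=cv2.imread('pics/side15.png')[150:205,255:300].astype(int)
print(abs(a-b).mean())
E
```

```text
t 19.2 tcp [ 0.5606 -0.1017  0.0984] F [-1.8  0.2 10.8] w 0.012051180499297655
travel mm [-0.3  0.  -1.9]
rot [-0.0017  0.0004  0.0015]
[-2.30194468  0.10837999 10.71011407] 19.3
18.16296296296296
```

View pics/s15.png

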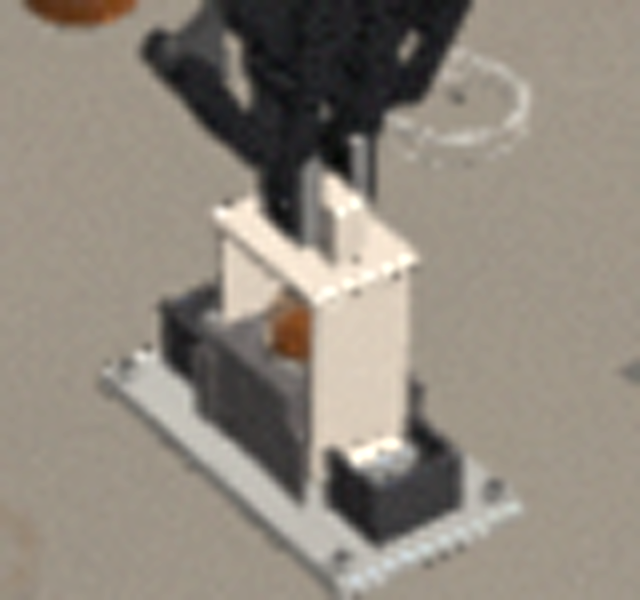

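View pics/side15.png

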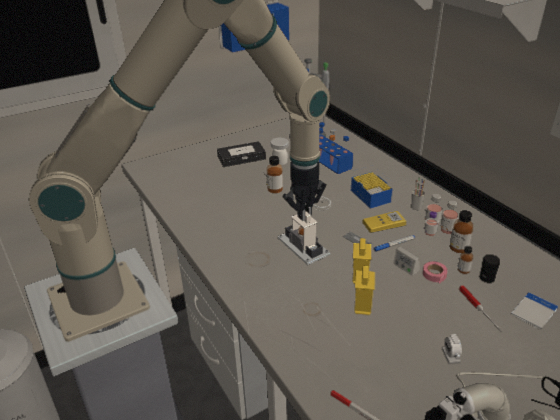

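```bash
python3 -c "
from rig import *
print(close_job())"
```

```text
the job is handed in; nothing more can be done
None
```

The job is done and handed in at 19.3 s, with the arm still gripping the cover and pressing it down with about 10.7 N.

- **Bottle:** I set the small amber bottle upright in the socket. It met the floor at the expected height (TCP 54.8 mm), and I let go. A picture taken then showed it standing upright, fully down.
- **Cover:** I took the white cover by its rib and set it over the bottle with its legs in the guide slots. The push rose to about 13 N, then flipped to a pull of 6.6 N as it snapped past the rollers. It stopped hard at TCP height 98.4 mm, exactly the computed home position.
- **Larger bottle:** It appears at the same pixels in the side view as before, about (275,173). The yellow look-alikes were not approached for any grasp.

**What disagreed:**
- The two cameras differed by 2–3 mm on the carrier's position. I settled it from the contact forces.
- The roller resistance peaked at 13.6 N, slightly above the stated 13 N.
- The tool ended about 2 mm in x from my estimate of the carrier's centre, within the 3 mm play, with a side force of about 2 N.
- My image-difference check on the larger bottle was useless because the arm covered part of that crop. I compared its pixel position instead.

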